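Stake a bracket bush with the hand press

ROBOT

A 6-joint arm with a two-finger parallel gripper is mounted at the origin on the work surface. World frame = base frame: x ahead of the robot, y to its left, z up, the work surface at z = 0. Lengths are in m, angles in rad, forces in N, time in s.
With the tool pointing down it reaches from about 0.25 to 0.775 m from the base axis. Payload 4 kg.
Tool frame: the origin (TCP) lies between the finger pads; the fingertips stand 11 mm ahead of it and the grasp point (between the pads) lies 8 mm behind it (robot.tip_extent is the z of the fingertips in the tool frame, in m); z points along the fingers, y is the line along which they close (so a half turn about z gives the same grasp; the last joint's range is limited). The gripper opens to 94 mm and grips with 3 to 60 N. Pads are 16 mm wide; open, the fingers measure 119 mm over their backs; the gripper's body (75 mm by 177 mm) begins 78 mm behind the grasp point.
Start: joints at [-1.267, 0.087, 1.371, -0, 1.684, -0.103], TCP at [0.218, -0.505, 0.217] pointing down, gripper open.
Joint ranges: [-3.1, 3.1], [-0.76, 2.03], [0.27, 2.55], [-1.08, 4.22], [0.17, 2.65], [-2.57, 2.57]. Speed limits (rad/s): [2.79, 2.79, 3.14, 3.14, 3.14, 3.14].

INTERFACE

Orientations are given as [roll, pitch, yaw] about the fixed x, y, z axes, in that order (R = Rz(yaw) Ry(pitch) Rx(roll)).
In Python, from bench import robot, imaging gives the robot as it stands.
- The arm moves only by the shell command python3 -m pendant 'ROWS'. ROWS is JSON, a list of rows, each a list of 7 numbers: the shift along the world's x, y, z in cm, then the turn, a rotation vector about the world's x, y, z in degrees, then the opening, from 0 (shut) to 1 (fully open). In form: [[dx, dy, dz, ax, ay, az, jaw], ...]. A call has 1 to 8 rows; each row shifts and turns the commanded pose from where the row before left it; what a row does not reach is not made up. A row lasts 1/10 s, in which the tool goes at most 50 mm and 8.59 degrees, less where a joint would pass 70% of its speed; a pose out of reach is approached as far as the arm can. A call is refused whole if a number of a shift passes 5 or a number of a turn 8.59, either way. A call with a gripper value outside its range is refused whole. The fingers move at their own pace and stop on an object; the grip force is fixed at half the most. Time passes only in rows, so rows that do not move let the fingers close. It gives the time, the measured TCP pose, the force, the opening and the grip force at its end, in the units of the state.
- robot.get_obs(): the state, without advancing time (a new reading comes with each control period).
- imaging.snapshot(name): name is "scene" or "top" or "wrist"; returns the picture (420x560x3 uint8, red, green, blue); there is no depth.
- imaging.camera_params(name): a dict with "camera_matrix" (3x3 intrinsics, pixels), "R" (3x3) and "t" (3): a world point X has camera coordinates R X + t. Camera axes: x right, y down, z forward; pixel columns grow to the right and rows downward; lengths in m; the calibration is good to about 2 mm. A picture is of the moment at which its call begins: read the wrist's pose just before it. camera_params takes no time and is no camera call; for the wrist camera it gives the pose at the moment of the call.
- robot.close_job(): hands the job in; it is judged then, once.
The state is a dict: "time": time; "joint_positions": joint angles; "qvel": joint speeds; "joint_torque": joint torques, N m; "tool_pos": TCP position; "ee_rot": TCP orientation; "wrist_force": force on the tool from outside, world axes, zero at the start; "wrist_torque": the same for the moment, N m; "width": finger opening in m; "finger_force": force on a finger pad.
Only numpy, scipy, OpenCV 4.12 (cv2) and the standard library are available. Lean on these libraries where they do the work, as an engineer would, in place of code of your own. Each camera call takes 0.05 s, during which the arm holds its last target. There are 200 camera calls.

TASK

Draw the die-cast bracket out of the sheet-metal sleeve, put it down flat on the bench and let go; then take it again another way and lay it flat in the nest of the hand press, wide head first, so that the steel bush on the head sits centred under the ram. Let go of it and pump the press lever three full strokes, each all the way down and then all the way back up. Leave the bracket in the nest with the lever up, and do not disturb the spool, the bin or the screwdriver.

Things in the scene. Friction and masses are not known exactly. Their poses are not given: they have to be found in the camera images.
- bracket: aluminium bracket, 180 long, 22 thick, lying flat, 0.22 kg. Origin: centre of its underside, x from tail to head, z up. Wide head: x +30 to +90, 50 wide, a round steel bush on top (diameter 26, 8 high, at x +65). Narrow tail: x -90 to +30, 34 wide. At the start the tail is inside the sleeve and only the head, about 65 long, sticks out of the mouth.
- boss (a point): centre of the top of the bracket's steel bush: 65 towards the head from the bracket's origin, 30 above its underside
- tail (a point): grip point in the middle of the narrow tail: 65 from the bracket's origin on the side away from the head, 11 above the underside (25 from the tail end)
- sleeve: low sheet-steel sleeve fixed to the bench: 125 long (x), 70 wide (with flat feet 98), 50 high, closed but for its mouth at the +x end and the bench below. Inside 62 wide, 46 high. Origin at the centre of its underside; x points out of the mouth, the way the bracket comes out.
- press: grey hand press, fixed. Origin on the bench under the ram axis; x: direction in which the bracket is fed in (away from the robot), y to the lever, z up. Steel anvil: top 30 above the bench, x -95 to +50, 90 wide. Column x -38 to +38, y -123 to -68, up to 210. Overhanging head x -34 to +34, y -122 to +43, z 115 to 200; ram guide below it to z 106. Base plate y -135 to +65, 14 high.
- nest (a point): point on the anvil top under the ram axis, axes as the press. Two cheeks 10 high, 62 apart, from x -30 to +40 at its sides, open to the robot; backstop 10 high, face at x +32. With the bush centred here the head end is at x +25 and the tail sticks out over the anvil's front edge, tail grip point at x -130.
- ram_pad: steel ram pad, diameter 30, 12 high, origin at the centre of its lower face, which stands 52 above the anvil when the lever is up (22 above the top of a seated bush). It moves down with the lever, about 3.15 mm per 0.1 rad, meets a seated bush at a lever value of about 0.70 and then gives on a spring.
- press_lever (a joint): angle of the sprung press lever, rad: 0 all the way up (34 degrees above level), 0.95 all the way down (20 degrees below level). It springs back up by itself; about 3 to 9 N at the grip.
- lever_hinge (a point): hinge axis of the lever, parallel to the press x axis: y +58, z 170 of the press
- lever_grip (a point): middle of the lever's flat black rubber grip, on the lever's centre line 155 from the hinge; the grip is 36 wide, 20 thick and reaches from 95 to 215 from the hinge; the lever points to the press's +y. It can be pressed down from above.
- spool: loose grey wire spool, diameter 60, 58 high, standing; leave alone
- bin: loose blue open bin, 130 x 100 x 60 high; leave alone
- driver: loose screwdriver lying on the bench; leave alone

How it is judged:
On the way, in this order (a step that is already met when the one before it is completed fails the run):
1. the bracket is drawn right out of the sleeve, lies flat on the bench and is let go (contact force between the fingers and bracket below 0.3 N and linear speed of bracket below 0.02 m/s and horizontal distance between tail and sleeve above 0.075 m and height (world z) of bracket below 0.008 m and angle between bracket's own z axis and vertical below 0.06 rad), for 0.1 s.
2. the bracket lies in the press nest, its steel bush under the ram, and is let go (horizontal distance between boss and nest below 0.01 m and angle between the x axis of bracket and the x axis of press, either way round below 0.15 rad and z of boss in the frame of nest between 0.026 and 0.034 m and x of tail in the frame of nest below -0.1 m and angle between bracket's own z axis and vertical below 0.06 rad and contact force between the fingers and bracket below 0.3 N and linear speed of bracket below 0.02 m/s and value of joint press_lever below 0.1 rad), for 0.2 s.
3. first stroke: lever all the way down, the ram pressing on the bracket (value of joint press_lever above 0.85 rad and contact force between ram_pad and bracket above 2 N), for 0.05 s.
4. first stroke: lever all the way back up (value of joint press_lever below 0.1 rad), for 0.05 s.
5. second stroke: lever all the way down, the ram pressing on the bracket (all of step 3), for 0.05 s.
6. second stroke: lever all the way back up (value of joint press_lever below 0.1 rad), for 0.05 s.
7. third stroke: lever all the way down, the ram pressing on the bracket (all of step 5), for 0.05 s.
8. third stroke: lever all the way back up (value of joint press_lever below 0.1 rad), for 0.05 s.
At the end, for the whole second after the job is handed in: Bracket let go, at rest and flat in the nest, tail to the front: bush within 10 mm of the ram axis and 4 mm of its seated height, bracket within 0.15 rad of the press axis; lever up (below 0.1 rad). Each stroke passed 0.85 rad with the ram on the bracket, then fell below 0.1 rad (all of step 2); the robot touches nothing.
It fails at once if the spool is moved more than 30 mm (distance of spool from where it was at the start of the episode above 0.03 m).
It fails at once if the bin is moved more than 30 mm (distance of bin from where it was at the start of the episode above 0.03 m).
It fails at once if the screwdriver is moved more than 30 mm (distance of driver from where it was at the start of the episode above 0.03 m).
It also fails if it takes over 67 s, if anything falls off the work surface, if the arm or the gripper's body presses on something with over 40 N, if the wrist force passes 120 N, or if a joint passes its speed limit or range.

## Working session

There is one attempt and no reset: what is moved stays moved. The work goes in short steps, Python scripts to look and compute and a shell command to move; the robot and the scene stay as the last step left them, time stands still between calls to the robot, and variables do not carry over. Pictures are saved under pics/ and viewed, at most 15 in all, crops included, and the job is handed in when it is done.

```bash
ls; mkdir -p pics
python3 - <<'E'
from bench import robot, imaging
import cv2, numpy as np
print(robot.get_obs())
for n in ("scene","top"):
    p=imaging.camera_params(n); print(n,{k:np.round(v,4).tolist() for k,v in p.items()})
    cv2.imwrite(f"pics/{n}0.png",cv2.resize(cv2.cvtColor(imaging.snapshot(n),cv2.COLOR_RGB2BGR),(800,600),interpolation=cv2.INTER_CUBIC))
E
```

```text
pics
{'time': 0.0, 'joint_positions': array([-1.26710534e+00,  8.79304235e-02,  1.37221301e+00, -2.11922153e-05,
        1.68360160e+00, -1.03090108e-01]), 'qvel': array([-7.10636406e-04, -2.75463319e-04,  1.23674962e-04, -9.11329654e-05,
       -1.81425734e-04, -4.00461618e-04]), 'joint_torque': array([ 9.34532763e-04, -3.40181744e+01, -3.02422500e+01,  7.15667009e-02,
        3.29868088e-02, -1.50008509e-04]), 'tool_pos': array([ 0.21744945, -0.50462735,  0.21533851]), 'ee_rot': array([-3.13944953e+00, -2.00545345e-04,  4.06778516e-01]), 'wrist_force': array([-0.11377165, -0.51866768, -0.02864087]), 'wrist_torque': array([0.04180038, 0.00322984, 0.00053564]), 'finger_force': 0.0, 'width': 0.09384090903385846}
scene {'camera_matrix': [[521.0065, 0.0, 276.8002], [0.0, 521.0065, 208.8504], [0.0, 0.0, 1.0]], 'R': [[-0.7509, 0.6603, 0.0124], [0.5534, 0.6393, -0.5339], [-0.3605, -0.394, -0.8455]], 't': [0.4375, -0.1691, 2.0599]}
top {'camera_matrix': [[407.8985, 0.0, 276.5652], [0.0, 407.8985, 209.0111], [0.0, 0.0, 1.0]], 'R': [[0.0192, -0.9998, 0.0049], [-0.9909, -0.0197, -0.1335], [0.1336, -0.0023, -0.991]], 't': [-0.045, 0.5564, 1.234]}
```

View pics/top0.png

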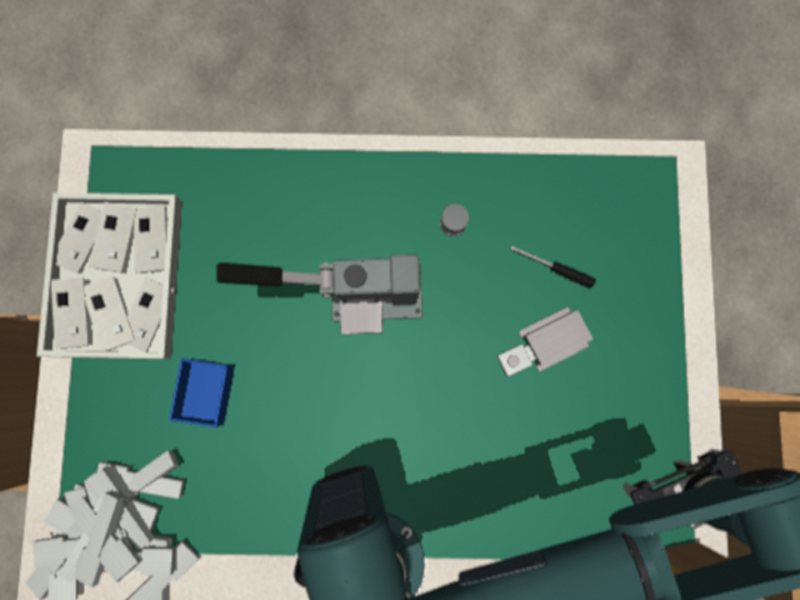

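View pics/scene0.png

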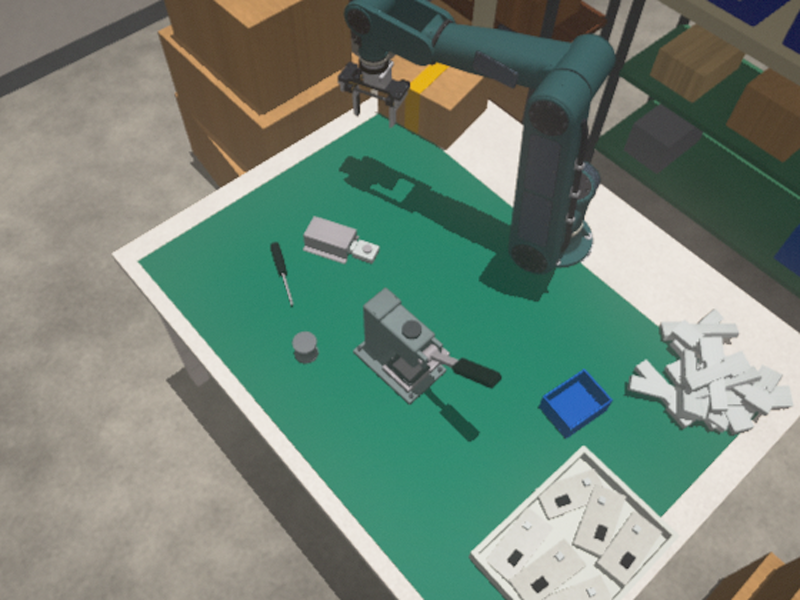

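The top view shows the bush near (513,361), the sleeve around (557,340), and the press ram cap near (355,275), with the lever pointing left. The bin is at (203,392). In the scene view the bush is at (367,249). I'll enlarge these areas.

```bash
cat > h.py <<'E'
from bench import robot, imaging
import cv2, numpy as np
P=imaging.camera_params
def plane(p,uv,z):
    R,t,K=map(np.array,(p["R"],p["t"],p["camera_matrix"]))
    d=R.T@np.linalg.solve(K,[uv[0],uv[1],1]); c=-R.T@t
    return c+d*(z-c[2])/d[2]
def tri(views):
    A=[];b=[]
    for p,uv in views:
        R,t,K=map(np.array,(p["R"],p["t"],p["camera_matrix"]))
        d=R.T@np.linalg.solve(K,[uv[0],uv[1],1]); d/=np.linalg.norm(d); M=np.eye(3)-np.outer(d,d)
        A.append(M); b.append(M@(-R.T@t))
    s=np.linalg.lstsq(np.vstack(A),np.hstack(b),rcond=None)
    return s[0],np.sqrt(s[1]) if len(s[1]) else 0
def proj(p,X):
    c=np.array(p["R"])@X+p["t"]; q=np.array(p["camera_matrix"])@c; return q[:2]/q[2]
def snap(n): return cv2.cvtColor(imaging.snapshot(n),cv2.COLOR_RGB2BGR)
def crop(im,x,y,w,h,s): return cv2.resize(im[y:y+h,x:x+w],None,fx=s,fy=s,interpolation=cv2.INTER_CUBIC)
E
python3 - <<'E'
from h import *
t=snap("top"); s=snap("scene")
# each crop 80x60 x5 = 400x300
a=crop(t,342,208,80,60,5); b=crop(t,220,172,80,60,5)
c=crop(s,200,145,80,60,5); d=crop(s,245,195,80,60,5)[:300]
d=cv2.resize(s[198:288,245:365],(400,300),interpolation=cv2.INTER_CUBIC)
cv2.imwrite("pics/c1.png",np.vstack([np.hstack([a,b]),np.hstack([c,d])]))
p=P("top");q=P("scene");f=.7
print(tri([(p,(513*f,361*f)),(q,(367*f,249*f))]), plane(p,(355*f,275*f),.2), plane(p,(203*f,395*f),.02),plane(p,(455*f,219*f),.058),plane(p,(512*f,248*f),.01),plane(p,(594*f,282*f),.01))
E
```

```text
(array([ 0.42706967, -0.29331637,  0.02348841]), array([0.00012575])) [0.57923281 0.04369492 0.2       ] [0.34120447 0.37671036 0.02      ] [ 0.73267999 -0.16173306  0.058     ] [ 0.68137883 -0.29590163  0.01      ] [ 0.60726518 -0.47927816  0.01      ]
```

View pics/c1.png

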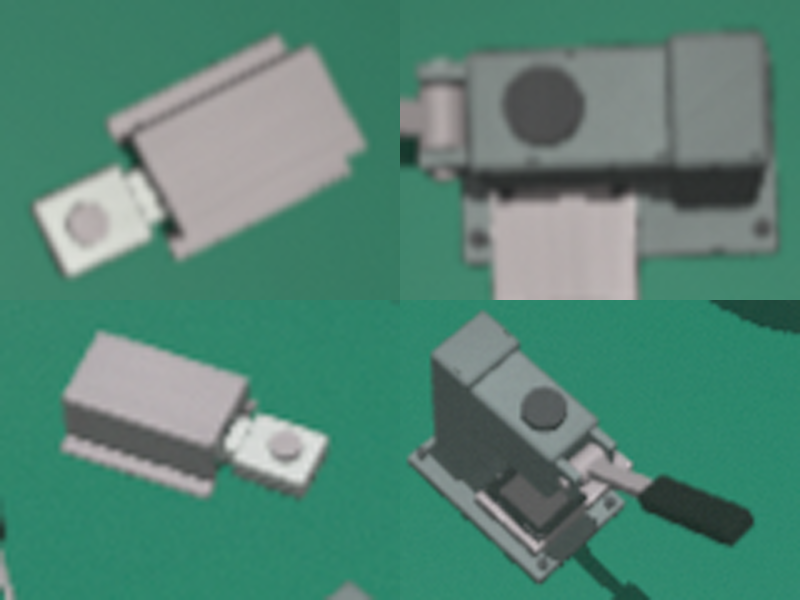

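The crops show the bush at (87,224) in the top view and (287,446) in the scene view. The ram cap is at (543,106) and (545,408), the press base front corners at (463,262) and (777,249), and the sleeve roof corners at (135,133), (310,48), (363,148) and (180,240).

Run:
```python
from h import *
np.set_printoptions(precision=4,suppress=True)
p=P("top");q=P("scene")
T=lambda x,y:(342+(x+.5)/5-.5,208+(y+.5)/5-.5)
T2=lambda x,y:(220+(x+.5)/5-.5,172+(y+.5)/5-.5)
S=lambda x,y:(200+(x+.5)/5-.5,145+(y+.5)/5-.5)
S2=lambda x,y:(245+(x+.5)*.3-.5,198+(y+.5)*.3-.5)
b=tri([(p,T(87,224)),(q,S(287,146))]); print("bush",b)
print("head front edge z.022", [plane(p,T(*c),.022) for c in((33,207),(68,275),(120,166),(155,238))])
c=[plane(p,T(*c),.05) for c in((135,133),(310,48),(363,148),(180,240))];print("sleeve",c, np.mean(c,0))
print("dirs",[np.degrees(np.arctan2(*(u-v)[1::-1])) for u,v in((c[0],c[1]),(c[3],c[2]),(c[0],c[3]),(c[1],c[2]))])
cap=tri([(p,T2(143,106)),(q,S2(145,108))]);print("cap",cap)
f=[plane(p,T2(*c),.014) for c in((63,262),(377,249))];print("base",f,np.degrees(np.arctan2(*(f[0]-f[1])[1::-1])),np.linalg.norm(f[0]-f[1]))
a=[plane(p,(x*.7,y*.7),.03) for x,y in((341,334),(382,332))];print("anvil front",a)
print("lever grip end top", plane(p,(218*.7,274*.7),.28))
w=P("wrist");print({k:np.round(v,4).tolist() for k,v in w.items()})
R=np.array(w["R"]);print("cam pos",-R.T@w["t"])
```

```text
bush (array([ 0.4278, -0.2918,  0.0289]), array([0.0002]))
head front edge z.022 [array([ 0.438 , -0.2598,  0.022 ]), array([ 0.3964, -0.2813,  0.022 ]), array([ 0.4646, -0.3143,  0.022 ]), array([ 0.4202, -0.3357,  0.022 ])]
sleeve [array([ 0.4833, -0.3175,  0.05  ]), array([ 0.5378, -0.4261,  0.05  ]), array([ 0.4768, -0.4572,  0.05  ]), array([ 0.4186, -0.3442,  0.05  ])] [ 0.4791 -0.3862  0.05  ]
dirs [np.float64(116.68656153801292), np.float64(117.24798944248737), np.float64(22.435921648633975), np.float64(27.017774291437647)]
cap (array([0.5769, 0.0441, 0.2078]), array([0.0002]))
base [array([0.5098, 0.105 , 0.014 ]), array([ 0.522 , -0.0932,  0.014 ])] 93.50909097584525 0.1985633956295814
anvil front [array([0.4781, 0.082 , 0.03  ]), array([ 0.4842, -0.007 ,  0.03  ])]
lever grip end top [0.5622 0.2805 0.28  ]
{'camera_matrix': [[336.0023, 0.0, 275.3327], [0.0, 336.0023, 215.1609], [0.0, 0.0, 1.0]], 'R': [[0.3955, -0.9185, -0.0024], [-0.8807, -0.38, 0.2828], [-0.2607, -0.1097, -0.9592]], 't': [-0.548, -0.0296, 0.3934]}
cam pos [ 0.2932 -0.4714  0.3843]
```

```bash
python3 -m pendant '[[1.6,1.6,0,0,0,8,1],[1.6,1.6,0,0,0,8,1],[1.6,1.6,0,0,0,8,1],[1.6,1.6,0,0,0,8,1],[1.6,1.6,0,0,0,8,1],[1.6,1.6,0,0,0,8,1],[1.6,1.6,0,0,0,8,1],[1.6,1.6,0,0,0,8,1]]'
python3 -m pendant '[[1.6,1.6,0,0,0,8,1],[1.6,1.6,-2,0,0,8,1],[1.6,1.6,-2,0,0,8,1],[1.7,1.8,-2,0,0,6,1],[1.7,1.8,-1,0,0,0,1],[0,0,0,0,0,0,1]]'
python3 - <<'E'
from h import *
np.set_printoptions(precision=4,suppress=True)
o=robot.get_obs();w=P("wrist");print(o["tool_pos"],np.degrees(o["ee_rot"]),o["time"])
print(w)
im=snap("wrist")
for X in((.4278,-.2918,.029),(.4278,-.2918,.03),(.4791,-.3862,.05)):print(proj(w,np.array(X)))
cv2.imwrite("pics/w1.png",cv2.resize(im,(800,600),interpolation=cv2.INTER_CUBIC))
E
```

```text
time: 1.0
tool_pos: [0.3461, -0.3763, 0.2163]
ee_rot: [-3.141, -0.0, 1.529]
wrist_force: [-0.1, -0.6, -0.8]
width: 0.094
finger_force: 0.0
time: 1.6
tool_pos: [0.428, -0.2903, 0.144]
ee_rot: [-3.141, -0.005, 2.051]
wrist_force: [0.0, -0.0, 0.1]
width: 0.0939
finger_force: 0.0
[ 0.428  -0.2903  0.144 ] [-179.9588   -0.278   117.5082] 1.6
{'camera_matrix': array([[336.0023,   0.    , 275.3327],
       [  0.    , 336.0023, 215.1609],
       [  0.    ,   0.    ,   1.    ]]), 'R': array([[ 0.887 ,  0.4617, -0.    ],
       [ 0.4435, -0.8521,  0.2779],
       [ 0.1283, -0.2465, -0.9606]]), 't': array([-0.2456, -0.4443,  0.1973])}
[274.3825 217.5582]
[274.3794 217.8823]
[276.52  337.239]
```

View pics/w1.png

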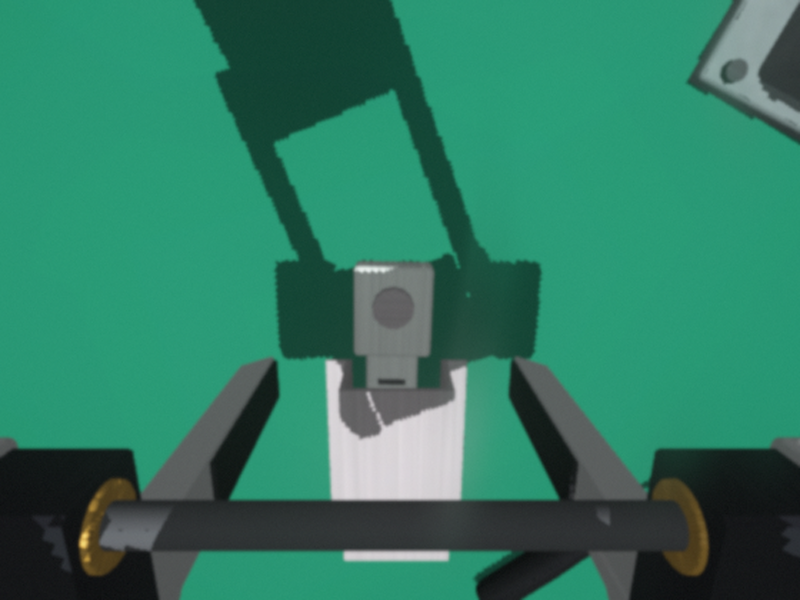

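The bush is at (393,308), as predicted to within 2 mm, and the head sides run vertical, so the tool is aligned. I'll descend and grip.

```bash
python3 -m pendant '[[0,0,-4,0,0,0,1],[0,0,-4,0,0,0,1],[0,0,-3,0,0,0,1],[0,0,-1.6,0,0,0,1],[0,0,0,0,0,0,1],[0,0,0,0,0,0,0],[0,0,0,0,0,0,0],[0,0,0,0,0,0,0]]'
python3 -m pendant '[[0,0,0,0,0,0,0],[0,0,0,0,0,0,0],[0,0,0,0,0,0,0]]'
```

```text
time: 2.45
tool_pos: [0.4286, -0.2943, 0.0224]
ee_rot: [3.14, 0.003, 2.047]
wrist_force: [-0.8, 0.3, 0.3]
width: 0.0737
finger_force: 0.0
time: 2.75
tool_pos: [0.4279, -0.2931, 0.0209]
ee_rot: [3.141, 0.0, 2.047]
wrist_force: [-0.5, 1.1, 2.6]
width: 0.0496
finger_force: 30.4
```

```bash
python3 -m pendant '[[-0.34,0.67,0,0,0,0,0],[-0.68,1.34,0,0,0,0,0],[-0.68,1.34,0,0,0,0,0],[-0.68,1.34,0,0,0,0,0],[-0.68,1.34,0,0,0,0,0],[-0.68,1.34,0,0,0,0,0],[-0.68,1.34,0,0,0,0,0],[-0.68,1.34,0,0,0,0,0]]'
python3 -m pendant '[[-0.68,1.34,0,0,0,0,0],[-0.68,1.34,0,0,0,0,0],[-0.68,1.34,0,0,0,0,0],[0,0,0,0,0,0,0],[0,0,0,0,0,0,0]]'
python3 - <<'E'
from h import *
np.set_printoptions(precision=4,suppress=True)
w=P("wrist"); im=snap("wrist"); t=snap("top")
cv2.imwrite("pics/w2.png",np.hstack([cv2.resize(im,(400,300)),crop(t,322,198,100,75,4)]))
E
```

```text
time: 3.55
tool_pos: [0.3764, -0.1919, 0.0209]
ee_rot: [3.141, 0.001, 2.047]
wrist_force: [1.5, -2.5, 2.1]
width: 0.0495
finger_force: 30.0
time: 4.05
tool_pos: [0.3551, -0.1501, 0.0208]
ee_rot: [3.141, -0.004, 2.048]
wrist_force: [-1.2, 1.5, 7.9]
width: 0.0502
finger_force: 30.0
```

View pics/w2.png

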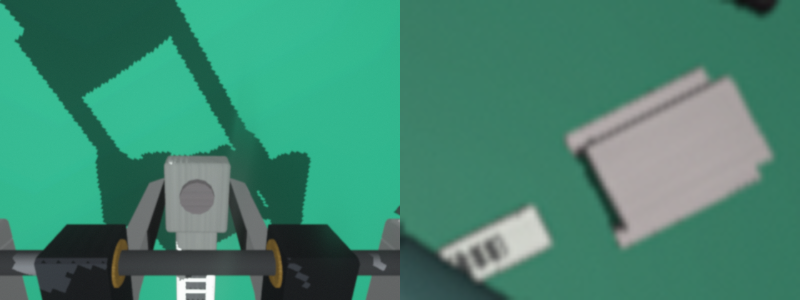

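The bracket is fully out: the left view shows it held on the head, and the right view shows its tail about 50 mm clear of the mouth. While I still hold the head, I'll turn it on the bench to the press direction and then let go.

```bash
python3 -m pendant '[[0,0,0.1,0,0,-4,0],[0.5,0,0,0,0,-8,0],[0.5,0,0,0,0,-8,0],[0.5,0,0,0,0,-8,0],[0.5,0,0,0,0,-8,0],[0.5,0,0,0,0,-8,0],[0.5,0,0,0,0,-8,0],[0.5,0,0,0,0,-8,0]]'
python3 -m pendant '[[0.5,0,0,0,0,-8,0],[0.5,0,0,0,0,-8,0],[0.6,0,0,0,0,-8,0],[0.6,0,0,0,0,-8,0],[0.6,0,0,0,0,-8,0],[0.6,0,0,0,0,-8,0],[0.6,0,0,0,0,-8,0],[0,0,0,0,0,-5.8,0]]'
python3 -m pendant '[[0,0,0,0,0,0,0],[0,0,-0.1,0,0,0,0],[0,0,0,0,0,0,0.3],[0,0,0,0,0,0,0.9],[0,0,0,0,0,0,1],[0,0,0,0,0,0,1],[0,0,0,0,0,0,1]]'
```

```text
time: 4.95
tool_pos: [0.3903, -0.1509, 0.0209]
ee_rot: [-3.139, -0.001, 0.995]
wrist_force: [0.5, -0.5, 1.4]
width: 0.0497
finger_force: 29.9
time: 5.75
tool_pos: [0.4305, -0.1512, 0.0209]
ee_rot: [-3.14, 0.002, -0.082]
wrist_force: [0.5, 0.2, 1.6]
width: 0.0499
finger_force: 29.9
time: 6.45
tool_pos: [0.4307, -0.1521, 0.02]
ee_rot: [-3.141, 0.001, -0.078]
wrist_force: [0.2, -0.4, 0.8]
width: 0.0781
finger_force: 0.0
```

```bash
python3 -m pendant '[[0,0,2,0,0,0,1],[0,0,4,0,0,0,1],[0,0,4,0,0,0,1],[-0.5,0,2,0,0,8.5,1],[-0.5,0,0,0,0,8.5,1],[-0.5,0,0,0,0,8.5,1],[-0.5,0,0,0,0,8.5,1],[-0.5,0.1,0,0,0,8.5,1]]'
python3 -m pendant '[[-0.5,0.1,0,0,0,8.5,1],[-0.5,0.1,0,0,0,8.5,1],[-0.5,0.1,0,0,0,8.5,1],[-0.5,0.1,0,0,0,8.5,1],[-0.5,0.1,0,0,0,8.5,1],[-0.5,0.1,0,0,0,8.5,1],[-0.5,0.1,0,0,0,8.5,1],[-0.5,0.1,0,0,0,8.5,1]]'
python3 -m pendant '[[-0.5,0,0,0,0,8.5,1],[-0.5,0,0,0,0,8.5,1],[-0.6,0,0,0,0,8.5,1],[-0.6,0,0,0,0,8.5,1],[-0.5,0,0,0,0,8.5,1],[-0.5,0,0,0,0,8.5,1],[-0.5,0,0,0,0,8.5,1],[-0.5,0,0,0,0,8.5,1]]'
python3 - <<'E'
from h import *
np.set_printoptions(precision=4,suppress=True)
w=P("wrist"); im=snap("wrist"); t=snap("top"); s=snap("scene")
print(robot.get_obs()["tool_pos"],robot.get_obs()["joint_positions"])
np.savez("v3",**w)
cv2.imwrite("pics/w3.png",np.vstack([np.hstack([cv2.resize(im,(400,300)),crop(t,290,220,80,60,5)]),np.hstack([crop(s,220,140,100,75,4)]*1+[np.zeros((300,400,3),np.uint8)])]))
E
```

```text
time: 7.25
tool_pos: [0.4058, -0.1514, 0.1403]
ee_rot: [-3.141, 0.0, 0.67]
wrist_force: [-0.0, -0.3, 0.5]
width: 0.0943
finger_force: 0.0
time: 8.05
tool_pos: [0.3658, -0.1433, 0.1402]
ee_rot: [-3.141, -0.001, 1.857]
wrist_force: [0.4, 0.5, -0.2]
width: 0.0941
finger_force: 0.0
time: 8.85
tool_pos: [0.3238, -0.1433, 0.1403]
ee_rot: [3.141, -0.001, 3.043]
wrist_force: [0.2, 0.2, -0.5]
width: 0.0938
finger_force: 0.0
[ 0.3241 -0.1434  0.1404] [-0.5771 -0.343   1.9033  0.0002  1.5814 -2.0402]
```

View pics/w3.png

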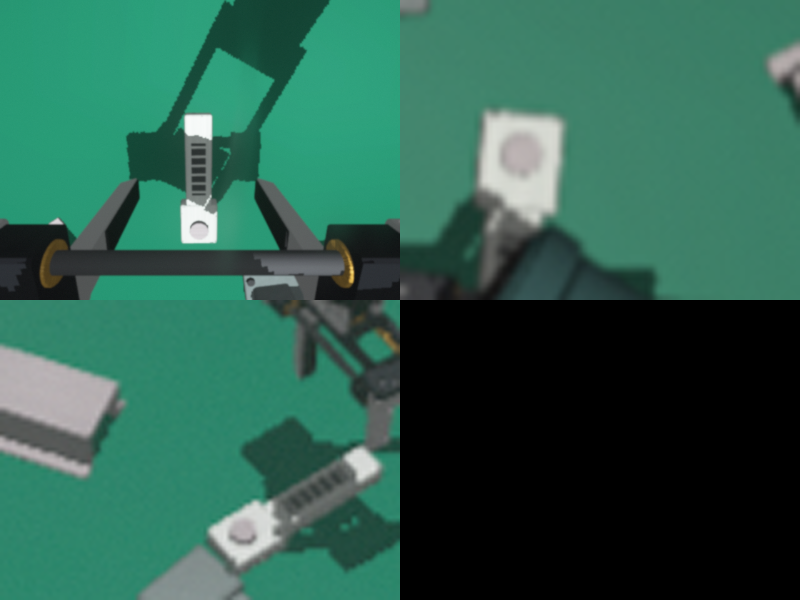

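The bracket lies flat. Its bush is at (199,230) in the wrist view, (521,155) in the top crop and (242,531) in the scene crop, and the tail end is at (198,115) in the wrist view.

Run:
```python
from h import *
np.set_printoptions(precision=4,suppress=True)
w=dict(np.load("v3.npz"));p=P("top");q=P("scene")
a=(290+121.5/5-.5,220+155.5/5-.5);b=(220+242.5/4-.5,140+231.5/4-.5)
c=(199.5*1.4-.5,230*1.4-.5)
B,r=tri([(p,a),(q,b),(w,c)]);print("bush",B,r,tri([(p,a),(q,b)])[0],tri([(w,c),(q,b)])[0])
T=plane(w,(198.7*1.4,115*1.4),.022);print("tail end",T,np.linalg.norm(B[:2]-T[:2]))
d=(B-T)[:2];d/=np.linalg.norm(d);print("yaw",np.degrees(np.arctan2(d[1],d[0])),"grip -45",B[:2]-.11*d)
o=robot.get_obs();print(o["tool_pos"],np.degrees(o["ee_rot"]))
```

```text
bush [ 0.4311 -0.1515  0.0273] [0.0031] [ 0.4313 -0.1527  0.0273] [ 0.4313 -0.1512  0.0274]
tail end [ 0.2776 -0.1351  0.022 ] 0.15433721517724355
yaw -6.093539241599888 grip -45 [ 0.3217 -0.1398]
[ 0.3241 -0.1434  0.1404] [179.9866   0.0014 173.8277]
```

```bash
python3 -m pendant '[[-0.1,0.15,-4,0,0,1,1],[0,0,-4,0,0,0,1],[0,0,-3,0,0,0,1],[0,0,-1.4,0,0,0,1],[0,0,-0.3,0,0,0,1],[0,0,0,0,0,0,0],[0,0,0,0,0,0,0],[0,0,0,0,0,0,0]]'
python3 -m pendant '[[0,0,0,0,0,0,0],[0,0,0,0,0,0,0],[0,0,0,0,0,0,0],[0,0,0,0,0,0,0]]'
```

```text
time: 9.8
tool_pos: [0.3242, -0.1426, 0.0147]
ee_rot: [-3.14, 0.002, 3.054]
wrist_force: [-0.2, -0.1, -0.9]
width: 0.0735
finger_force: 0.0
time: 10.2
tool_pos: [0.3232, -0.142, 0.0136]
ee_rot: [-3.142, 0.0, 3.054]
wrist_force: [-0.5, -0.6, -0.7]
width: 0.0415
finger_force: 0.0
```

```bash
python3 -m pendant '[[0,0,0,0,0,0,0],[0,0,0,0,0,0,0],[0,0,1,0,0,0,0],[0,0,2,0,0,0,0],[0,0,1,0,0,0,0],[0,1,0,0,0,1,0],[0.3,2,0,0,0,1.5,0],[0.3,2.5,0,0,0,1.5,0]]'
python3 -m pendant '[[0.4,2.5,0,0,0,1.5,0],[0.4,2.5,0,0,0,1.5,0],[0.4,2.5,0,0,0,1.5,0],[0.4,2.5,0,0,0,0,0],[0.2,1.5,0,0,0,0,0],[0,0.2,0,0,0,0,0],[0,0,0,0,0,0,0]]'
python3 - <<'E'
from h import *
np.set_printoptions(precision=4,suppress=True)
w=P("wrist"); im=snap("wrist"); t=snap("top"); s=snap("scene")
print(robot.get_obs()["tool_pos"],robot.get_obs()["joint_positions"])
np.savez("v4",**w)
cv2.imwrite("pics/w4.png",np.vstack([np.hstack([cv2.resize(im,(400,300)),crop(t,220,190,80,60,5)]),np.hstack([crop(s,240,190,100,75,4),crop(s,270,170,80,60,5)])]))
E
```

```text
time: 11.0
tool_pos: [0.3286, -0.086, 0.0528]
ee_rot: [3.141, -0.001, 3.124]
wrist_force: [0.5, 0.0, -3.0]
width: 0.0338
finger_force: 30.0
time: 11.7
tool_pos: [0.3464, 0.0304, 0.0528]
ee_rot: [-3.142, -0.002, -3.078]
wrist_force: [-0.4, -0.2, -2.9]
width: 0.0336
finger_force: 30.0
[0.3469 0.0295 0.0532] [-0.0781 -0.2927  2.0458 -0.0003  1.3891 -1.7093]
```

View pics/w4.png

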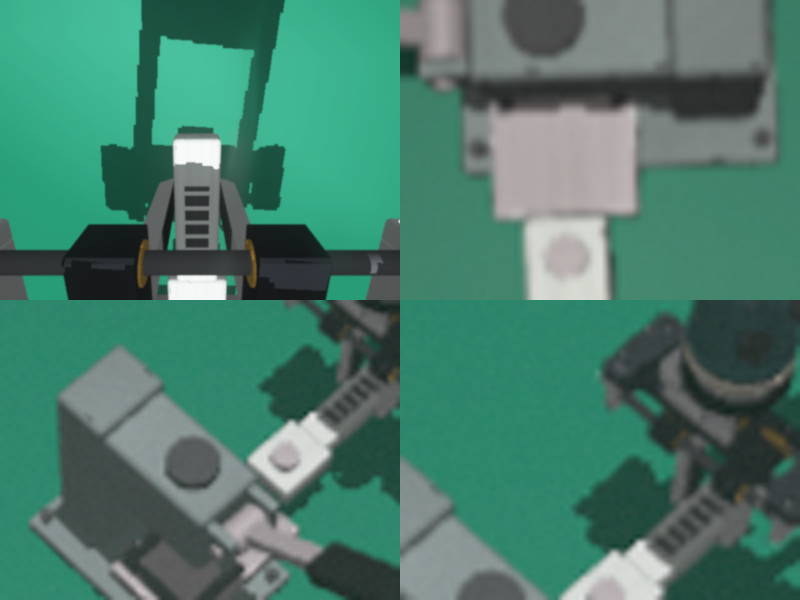

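The bracket is held level-looking, with the bush at (567,255) in the top crop and (285,457) in the scene crop. The anvil front corners are at (495,217) and (637,213).

Run:
```python
from h import *
np.set_printoptions(precision=4,suppress=True)
p=P("top");q=P("scene")
A=lambda x,y:(220+(x+.5)/5-.5,190+(y+.5)/5-.5)
B,r=tri([(p,A(167,255)),(q,(240+285.5/4-.5,190+157.5/4-.5))]);print("bush",B,r)
e=[plane(p,A(*c),.03) for c in((94,217),(238,213))];print(e,np.linalg.norm(e[0]-e[1]),np.degrees(np.arctan2(*(e[0]-e[1])[1::-1]))-90)
y=np.radians(3.5);print("ram from anvil",np.mean(e,0)[:2]+.095*np.array([np.cos(y),np.sin(y)]))
cap,r=tri([(p,A(143,16)),(q,(240+192.5/4-.5,190+162.5/4-.5))]);print("cap",cap,r)
o=robot.get_obs();print(o["tool_pos"],np.degrees(o["ee_rot"]),"axis yaw",np.degrees(np.arctan2(*(B-o["tool_pos"])[1::-1])),np.linalg.norm((B-o["tool_pos"])[:2]))
```

```text
bush [0.4558 0.0351 0.0665] [0.0001]
[array([0.4806, 0.0831, 0.03  ]), array([ 0.4849, -0.0064,  0.03  ])] 0.08956332286432095 2.713954383268714
ram from anvil [0.5776 0.0441]
cap [0.5776 0.0435 0.207 ] [0.0009]
[0.3469 0.0295 0.0532] [-179.9895   -0.0368 -176.5383] axis yaw 2.9579041645210737 0.10908432017920495
```

```bash
python3 -m pendant '[[0.6,0.1,0,0,0,0,0],[1.2,0.1,0,0,0,0,0],[1.6,0.1,0,0,0,0,0],[1.6,0.1,0,0,0,0,0],[1.6,0.1,0,0,0,0,0],[1.6,0.1,0,0,0,0,0],[1.6,0.1,0,0,0,0,0],[1.4,0.1,0,0,0,0,0]]'
python3 -m pendant '[[1,0,0,0,0,0,0],[0,0,0,0,0,0,0],[0,0,0,0,0,0,0]]'
python3 -m pendant '[[0,0,-0.3,0,0,0,0],[0,0,-0.3,0,0,0,0],[0,0,-0.2,0,0,0,0],[0,0,0,0,0,0,0],[0,0,0,0,0,0,0]]'
```

```text
time: 12.65
tool_pos: [0.4605, 0.0374, 0.0533]
ee_rot: [3.142, 0.0, -3.082]
wrist_force: [-0.2, 0.2, -3.4]
width: 0.0339
finger_force: 30.0
time: 12.95
tool_pos: [0.4689, 0.0378, 0.0532]
ee_rot: [3.141, -0.001, -3.081]
wrist_force: [0.1, 0.7, -2.7]
width: 0.0337
finger_force: 30.0
time: 13.45
tool_pos: [0.4691, 0.0381, 0.0455]
ee_rot: [3.141, -0.0, -3.08]
wrist_force: [-0.5, -0.3, -2.5]
width: 0.0338
finger_force: 30.0
```

```bash
python3 -m pendant '[[0,0,-0.1,0,0,0,0],[0,0,-0.1,0,0,0,0],[0,0,0,0,0,0,0],[0,0,0,0,0,0,0]]'
python3 - <<'E'
from h import *
np.set_printoptions(precision=4,suppress=True)
s=snap("scene");t=snap("top");q=P("scene")
for X in((.5775,.0438,.06),(.6025,.0453,.052),(.552,.0425,.052)):
    u=proj(q,np.array(X)); print((u-[270,210]+.5)*[8,8])
cv2.imwrite("pics/s5.png",np.hstack([crop(s,270,210,50,60,8),crop(t,220,180,80,96,5)]))
E
```

```text
time: 13.85
tool_pos: [0.4694, 0.0381, 0.0437]
ee_rot: [3.141, 0.0, -3.08]
wrist_force: [0.4, 0.5, -2.0]
width: 0.0337
finger_force: 30.0
[136.8363 337.1422]
[ 95.1143 382.3085]
[178.2334 309.302 ]
```

View pics/s5.png

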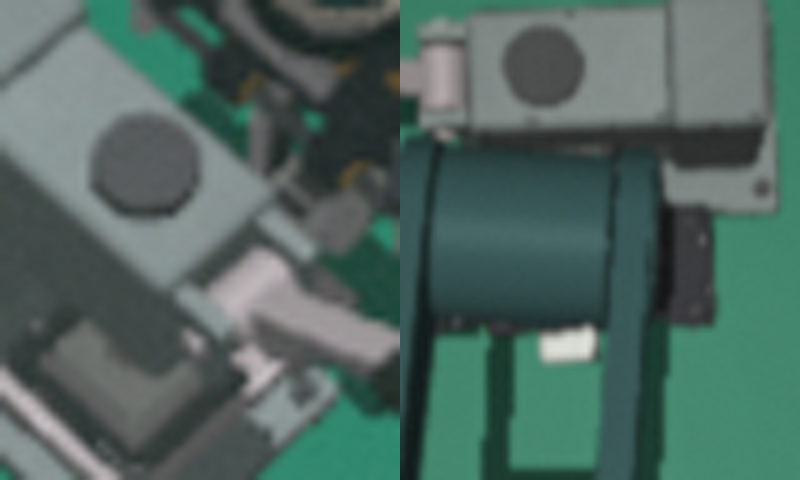

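Run:
```python
from h import *
np.set_printoptions(precision=0,suppress=True)
q=P("scene");y=np.radians(3.5);c,s=np.cos(y),np.sin(y)
def pr(x,yy,z): return (proj(q,np.array([.5775+c*x-s*yy,.0438+s*x+c*yy,z]))-[270,210]+.5)*8
for n,a in dict(headcorners=[(.025,-.025,.052),(.025,.025,.052),(-.035,.025,.052)],anvil=[(.05,-.045,.03),(.05,.045,.03)],backstop=[(.032,-.03,.04),(.032,.03,.04)],cheek=[(.04,.031,.04),(-.03,.031,.04)],bush=[(0,0.013,.06),(0.013,0,.06)],base=[(.05,.065,.014),]).items(): print(n,[pr(*k) for k in a])
im=cv2.imread("pics/scene0.png");im=cv2.resize(im,(560,420),interpolation=cv2.INTER_AREA)
cv2.imwrite("pics/s6.png",np.hstack([crop(im,270,235,50,35,8),crop(cv2.resize(cv2.imread("pics/s5.png")[:,:400],(50,60),interpolation=cv2.INTER_AREA),0,25,50,35,8)]))
```

```text
headcorners [array([ 54., 345.]), array([137., 420.]), array([235., 332.])]
anvil [array([-20., 375.]), array([128., 510.])]
backstop [array([ 34., 361.]), array([133., 450.])]
cheek [array([121., 464.]), array([235., 361.])]
bush [array([159., 356.]), array([115., 356.])]
base [array([160., 557.])]
```

View pics/s6.png

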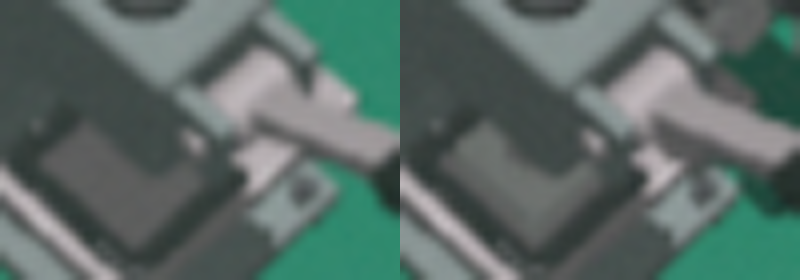

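```bash
python3 -m pendant '[[0,0,-0.05,0,0,0,0],[0,0,0,0,0,0,0],[0,0,0,0,0,0,0.45],[0,0,0,0,0,0,0.6],[0,0,0,0,0,0,1],[0,0,0,0,0,0,1],[0,0,0,0,0,0,1]]'
python3 -m pendant '[[0,0,1,0,0,0,1],[0,0,3,0,0,0,1],[0,0,4,0,0,0,1],[-1,0,4,0,0,0,1],[-3,0,4,0,0,0,1],[-4,0,4,0,0,0,1],[-4,0,0,0,0,0,1],[-2,0,0,0,0,0,1]]'
python3 - <<'E'
from h import *
np.set_printoptions(precision=4,suppress=True)
w=P("wrist"); im=snap("wrist"); t=snap("top"); s=snap("scene")
np.savez("v5",**w)
print(robot.get_obs()["tool_pos"],np.degrees(robot.get_obs()["ee_rot"]),robot.get_obs()["joint_positions"])
cv2.imwrite("pics/w7.png",np.vstack([np.hstack([cv2.resize(im,(400,300)),crop(t,220,185,80,60,5)]),np.hstack([crop(s,280,200,100,75,4),cv2.resize(s[180:300,265:425],(400,300),interpolation=cv2.INTER_CUBIC)])]))
E
```

```text
time: 14.65
tool_pos: [0.4693, 0.0381, 0.043]
ee_rot: [3.142, 0.0, -3.08]
wrist_force: [1.2, 0.3, -0.2]
width: 0.0702
finger_force: 0.0
time: 15.45
tool_pos: [0.3325, 0.0381, 0.2412]
ee_rot: [-3.141, 0.005, -3.08]
wrist_force: [0.7, -0.8, 0.0]
width: 0.0945
finger_force: 0.0
[0.3338 0.0381 0.2396] [-179.981     0.2123 -176.493 ] [-0.0558 -0.4119  1.7542  0.0001  1.7956 -1.6878]
```

View pics/w7.png

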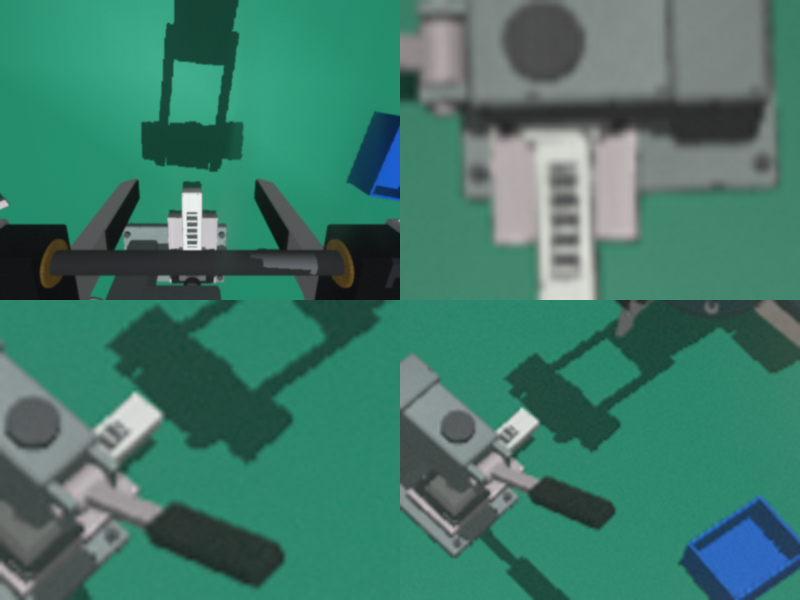

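The bracket lies in the nest with its slotted tail toward the robot. In the scene crop the tail-end corners are at (135,393) and (162,413), and the wrist view has the tail end at (191,187). The lever grip runs from about (160,525) to (280,565) and is up.

Run:
```python
from h import *
np.set_printoptions(precision=4,suppress=True)
p=P("top");q=P("scene");w=dict(np.load("v5.npz"))
S=lambda x,y:(280+(x+.5)/4-.5,200+(y+.5)/4-.5)
a,b=plane(q,S(135,93),.052),plane(q,S(162,113),.052);print("tail end scene",a,b,(a+b)/2,"wrist",plane(w,(191.5*1.4,187*1.4),.052))
y=np.radians(3.5);R=np.array([[np.cos(y),-np.sin(y)],[np.sin(y),np.cos(y)]]);r=np.array([.5775,.0438])
print("exp tail end",r+R@[-.155,0])
G=tri([(p,(249.5*.7,273*.7)),(q,S(218,244))]);print("grip mid",G,"expected",r+R@[0,.1865],.257)
print("end",tri([(p,(217.5*.7,274*.7)),(q,S(268,263))]), r+R@[0,.236],.290)
H=lambda th:(.058+.155*np.cos(th)-0*np.sin(th),.170+.155*np.sin(th))
for L in np.linspace(0,1,6):
    th=np.radians(34)-L
    # top surface point at radius .155
    yy,zz=.058+.155*np.cos(th)-.01*np.sin(th),.170+.155*np.sin(th)+.01*np.cos(th);print(L,np.degrees(th),r+R@[0,yy],zz)
```

```text
tail end scene [0.4256 0.0176 0.052 ] [0.4217 0.0482 0.052 ] [0.4236 0.0329 0.052 ] wrist [0.4128 0.0358 0.052 ]
exp tail end [0.4228 0.0343]
grip mid (array([0.567 , 0.2313, 0.2611]), array([0.003])) expected [0.5661 0.23  ] 0.257
end (array([0.5611, 0.277 , 0.2912]), array([0.0019])) [0.5631 0.2794] 0.29
0.0 34.0 [0.5665 0.2244] 0.2649652757635162
0.2 22.540844097383538 [0.5655 0.2408] 0.23865406497023975
0.4 11.081688194767073 [0.5648 0.2516] 0.20960583325703008
0.6000000000000001 -0.37746770784939543 [0.5645 0.2565] 0.17897864195529684
0.8 -11.836623610465857 [0.5646 0.2552] 0.1479935005325491
1.0 -23.29577951308232 [0.565  0.2477] 0.1178856887980437
```

```bash
python3 -m pendant '[[0,1,4,0,0,0,0],[0,1.5,4,0,0,0,0],[2.9,2.5,0,0,0,0,0],[2.9,2.5,0,0,0,0,0],[2.9,2.5,0,0,0,0,0],[2.9,2.5,0,0,0,0,0],[2.9,2.3,0,0,0,0,0],[2.9,2,0,0,0,0,0]]'
python3 -m pendant '[[2.9,2,0,0,0,0,0],[2.9,0,0,0,0,0,0],[0,0,-1.5,0,0,0,0],[0,0,0,0,0,0,0],[0,0,0,0,0,0,0]]'
python3 - <<'E'
from h import *
print(robot.get_obs()["tool_pos"],robot.get_obs()["joint_positions"])
s=snap("scene");t=snap("top")
cv2.imwrite("pics/s8.png",np.hstack([crop(s,280,150,100,120,4),crop(t,140,150,100,120,4)]))
E
```

```text
time: 16.4
tool_pos: [0.5101, 0.2078, 0.3169]
ee_rot: [-3.141, -0.001, -3.08]
wrist_force: [-0.2, -0.3, 0.0]
width: 0.0337
finger_force: 0.0
time: 16.9
tool_pos: [0.5662, 0.2262, 0.3021]
ee_rot: [-3.141, -0.002, -3.08]
wrist_force: [0.3, 0.8, 0.3]
width: 0.0008
finger_force: 0.0
[0.56623691 0.22622871 0.30209777] [ 2.87023421e-01  2.26168385e-01  1.04449389e+00  2.25028392e-04
  1.87327869e+00 -1.34494648e+00]
```

View pics/s8.png

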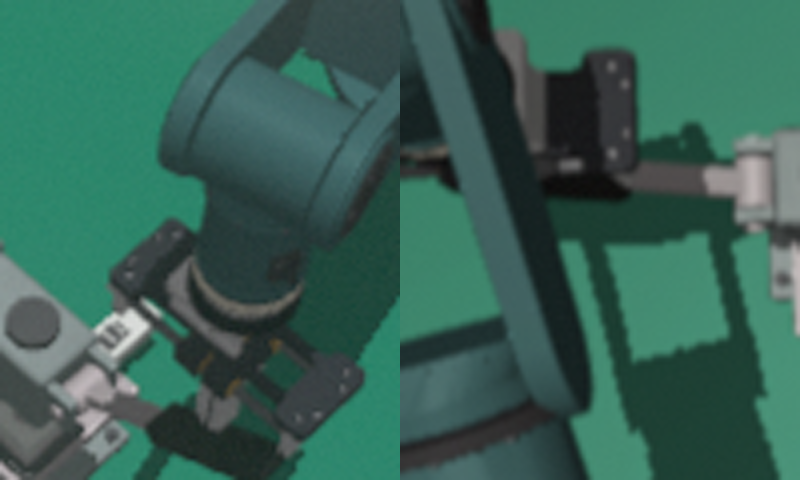

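The closed fingers stand above the middle of the rubber grip, with the tips at (215,425) in the left crop. I'll press down along the arc.

```bash
python3 -m pendant '[[0,0.5,-2.5,0,0,0,0],[-0.1,1,-2.5,0,0,0,0],[-0.1,1,-3,0,0,0,0],[0,0.5,-3,0,0,0,0],[0,0,-2.5,0,0,0,0],[0,-0.2,-1.4,0,0,0,0],[0,0,0,0,0,0,0],[0,0,0,0,0,0,0]]'
```

```text
time: 17.8
tool_pos: [0.5651, 0.2574, 0.1588]
ee_rot: [3.134, 0.008, -3.079]
wrist_force: [-0.7, 5.7, 7.4]
width: 0.0006
finger_force: 4.1
```

```bash
python3 -m pendant '[[0,-0.2,-0.7,0,0,0,0],[0,-0.2,-0.6,0,0,0,0],[0,0,0,0,0,0,0],[0,0,0,0,0,0,0]]'
python3 -m pendant '[[0,-0.1,-0.5,0,0,0,0],[0,0,0,0,0,0,0],[0,0,0,0,0,0,0]]'
```

```text
time: 18.2
tool_pos: [0.5653, 0.2549, 0.1466]
ee_rot: [3.131, 0.009, -3.078]
wrist_force: [-1.4, 8.5, 7.3]
width: 0.0004
finger_force: 4.7
time: 18.5
tool_pos: [0.5653, 0.2537, 0.1418]
ee_rot: [3.132, 0.009, -3.078]
wrist_force: [-0.7, 7.6, 7.6]
width: 0.0007
finger_force: 4.9
```

```bash
python3 -m pendant '[[0,-0.1,-0.4,0,0,0,0],[0,0,0,0,0,0,0],[0,0,0,0,0,0,0]]'
python3 -m pendant '[[0,-0.1,-0.4,0,0,0,0],[0,0,0,0,0,0,0],[0,0,0,0,0,0,0]]'
```

```text
time: 18.8
tool_pos: [0.5654, 0.2527, 0.138]
ee_rot: [3.132, 0.009, -3.078]
wrist_force: [-0.8, 6.8, 7.7]
width: 0.0003
finger_force: 5.0
time: 19.1
tool_pos: [0.5655, 0.2525, 0.1373]
ee_rot: [3.13, 0.012, -3.078]
wrist_force: [-4.1, 8.8, 17.4]
width: 0.0004
finger_force: 9.3
```

The hard stop shows clearly: force went from 7.7 to 17 N at z 0.137. Next comes the lever return, then the second stroke.

```bash
python3 -m pendant '[[0,0.2,2,0,0,0,0],[0,0.3,3,0,0,0,0],[0,-0.5,3,0,0,0,0],[0.1,-1,3.5,0,0,0,0],[0.1,-1,3.5,0,0,0,0],[0,-0.1,2.5,0,0,0,0],[0,0,0,0,0,0,0],[0,0,0,0,0,0,0]]'
python3 -m pendant '[[0,0,0,0,0,0,0],[0,0,0,0,0,0,0],[0,0,0,0,0,0,0],[0,0,0,0,0,0,0]]'
python3 - <<'E'
from h import *
s=snap("scene");cv2.imwrite("pics/s9.png",cv2.resize(s[150:300,240:440],(800,600),interpolation=cv2.INTER_CUBIC))
E
```

```text
time: 19.9
tool_pos: [0.5658, 0.2262, 0.3041]
ee_rot: [3.141, 0.002, -3.08]
wrist_force: [0.3, 0.1, -0.8]
width: 0.0005
finger_force: 0.0
time: 20.3
tool_pos: [0.5656, 0.2261, 0.3022]
ee_rot: [-3.141, -0.002, -3.08]
wrist_force: [-0.9, -0.3, 0.7]
width: 0.0007
finger_force: 0.0
```

View pics/s9.png

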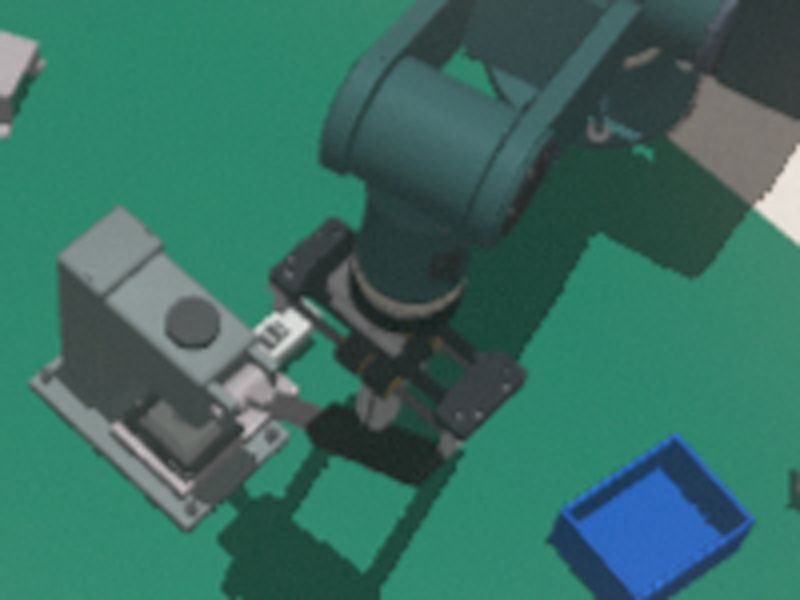

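The lever is back up, with the grip at (370,440), and the bracket tail at (285,335) is unchanged. I'll do strokes two and three.

```bash
python3 -m pendant '[[0,0.5,-2.5,0,0,0,0],[-0.1,1,-2.5,0,0,0,0],[-0.1,1,-3,0,0,0,0],[0,0.5,-3,0,0,0,0],[0,0,-2.5,0,0,0,0],[0,-0.3,-1.5,0,0,0,0],[0,-0.3,-1.2,0,0,0,0],[0,-0.2,-0.9,0,0,0,0]]'
python3 -m pendant '[[0,-0.1,-0.4,0,0,0,0],[0,0,0,0,0,0,0],[0,0,0,0,0,0,0]]'
```

```text
time: 21.15
tool_pos: [0.5658, 0.2523, 0.1364]
ee_rot: [3.132, 0.008, -3.079]
wrist_force: [-7.1, 7.5, 39.9]
width: 0.0004
finger_force: 20.6
time: 21.45
tool_pos: [0.5657, 0.2524, 0.1372]
ee_rot: [3.13, 0.011, -3.078]
wrist_force: [-5.2, 7.3, 20.9]
width: 0.0003
finger_force: 11.3
```

```bash
python3 -m pendant '[[0,0.2,2,0,0,0,0],[0,0.3,3,0,0,0,0],[0,-0.5,3,0,0,0,0],[0.1,-1,3.5,0,0,0,0],[0.1,-1,3.5,0,0,0,0],[0,-0.1,2.5,0,0,0,0],[0,0,0,0,0,0,0],[0,0,0,0,0,0,0]]'
python3 -m pendant '[[0,0,0,0,0,0,0],[0,0,0,0,0,0,0],[0,0,0,0,0,0,0],[0,0,0,0,0,0,0]]'
python3 -m pendant '[[0,0.5,-2.5,0,0,0,0],[-0.1,1,-2.5,0,0,0,0],[-0.1,1,-3,0,0,0,0],[0,0.5,-3,0,0,0,0],[0,0,-2.5,0,0,0,0],[0,-0.3,-1.5,0,0,0,0],[0,-0.3,-1,0,0,0,0],[0,-0.2,-0.7,0,0,0,0]]'
python3 -m pendant '[[0,-0.1,-0.6,0,0,0,0],[0,0,-0.2,0,0,0,0],[0,0,0,0,0,0,0]]'
```

```text
time: 22.25
tool_pos: [0.5659, 0.2262, 0.3029]
ee_rot: [3.141, 0.0, -3.08]
wrist_force: [1.0, 0.2, -0.4]
width: 0.0004
finger_force: 0.0
time: 22.65
tool_pos: [0.5656, 0.2261, 0.3023]
ee_rot: [-3.141, -0.002, -3.08]
wrist_force: [-0.2, 0.5, 0.6]
width: 0.0004
finger_force: 0.0
time: 23.45
tool_pos: [0.5655, 0.2529, 0.1392]
ee_rot: [3.131, 0.007, -3.078]
wrist_force: [0.8, 9.3, 8.6]
width: 0.0004
finger_force: 5.3
time: 23.75
tool_pos: [0.5657, 0.2524, 0.1371]
ee_rot: [3.13, 0.011, -3.078]
wrist_force: [-6.0, 7.0, 21.1]
width: 0.0007
finger_force: 11.3
```

Now I'll raise the lever, back off clear and take a last look.

```bash
python3 -m pendant '[[0,0.2,2,0,0,0,0],[0,0.3,3,0,0,0,0],[0,-0.5,3,0,0,0,0],[0.1,-1,3.5,0,0,0,0],[0.1,-1,3.5,0,0,0,0],[0,-0.1,2.5,0,0,0,0],[0,0,3,0,0,0,0],[0,0,2,0,0,0,0]]'
python3 -m pendant '[[-3,0,0,0,0,0,0],[-3,0,0,0,0,0,0],[-3,0,0,0,0,0,0],[-3,0,0,0,0,0,0],[0,0,0,0,0,0,0],[0,0,0,0,0,0,0],[0,0,0,0,0,0,0]]'
python3 - <<'E'
from h import *
s=snap("scene");t=snap("top")
cv2.imwrite("pics/s10.png",np.hstack([crop(s,240,170,100,150,4),crop(t,200,150,100,150,4)]))
E
```

```text
time: 24.55
tool_pos: [0.566, 0.226, 0.3559]
ee_rot: [3.141, 0.003, -3.081]
wrist_force: [0.4, 0.7, 0.5]
width: 0.0001
finger_force: 0.0
time: 25.25
tool_pos: [0.4466, 0.226, 0.353]
ee_rot: [-3.141, -0.0, -3.081]
wrist_force: [-0.1, 0.4, -0.3]
width: 0.0004
finger_force: 0.0
```

View pics/s10.png

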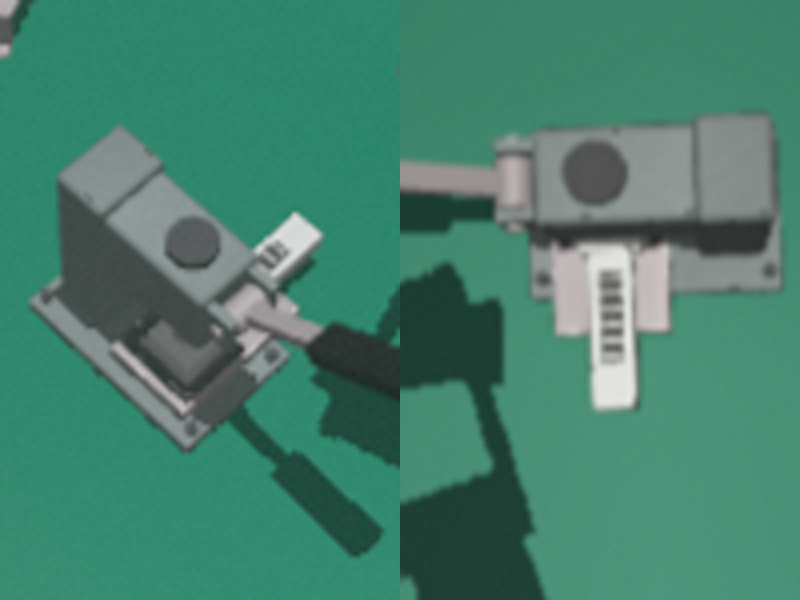

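The lever is up, and the bracket lies in the nest with its tail end at (614,407) in the top crop and at about (308,224) in the scene crop. I'll check its position by triangulation before handing in.

Run:
```python
from h import *
p=P("top");q=P("scene")
A=lambda x,y:(200+(x+.5)/4-.5,150+(y+.5)/4-.5);S=lambda x,y:(240+(x+.5)/4-.5,170+(y+.5)/4-.5)
print(plane(p,A(213,405),.052),plane(p,A(209,250),.052),tri([(p,A(213,405)),(q,S(308,224))]),"exp .4228 .0343")
```

```text
[0.42551355 0.03540663 0.052     ] [0.54407474 0.04167657 0.052     ] (array([0.42572682, 0.0348936 , 0.054992  ]), array([0.00065954])) exp .4228 .0343
```

Tail end is within about 3 mm of where it should be, and the yaw is 3°.

```bash
python3 -c "
from bench import robot
print(robot.close_job())"
```

```text
the job is handed in; nothing more can be done
None
```

I handed the job in after about 25 s of robot time, with no verdict returned: the bracket lies in the nest within about 3 mm by the cameras, all three strokes went to the lever's stop and back up, and the spool, bin and screwdriver were not touched.

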